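Run the stylus round the coin flap seam and hold it up for inspection

ROBOT

A 6-joint arm with a two-finger parallel gripper is mounted at the origin on the work surface. World frame = base frame: x ahead of the robot, y to its left, z up, the work surface at z = 0. Lengths are in m, angles in rad, forces in N, time in s.
With the tool pointing down it reaches from about 0.35 to 1 m from the base axis. Payload 7.1 kg.
Tool frame: the origin (TCP) lies on the centre line of the jaws, within the pads' length; the fingertips stand env.tcp_to_tips ahead of it and the grasp point (between the pads) lies 5 mm behind it (env.tcp_to_tips is the distance from the TCP to the fingertips, in m); z points along the fingers, y is the line along which they close (so a half turn about z gives the same grasp; the last joint's range is limited). The gripper opens to 85 mm and grips with 20 to 120 N. Pads are 22 mm wide; open, the fingers measure 114 mm over their backs; the gripper's body (76 mm by 85 mm) begins 54 mm behind the grasp point. The pads swing forward as they close: fully open they stand 13 mm farther back than shut.
Start: joints at [-1.279, 0.423, 1.63, -0, 1.089, -0.019], TCP at [0.191, -0.595, 0.245] pointing down, gripper open.
Joint ranges: [-3, 3], [-0.9, 2.11], [0.09, 2.58], [-1.31, 4.45], [0.11, 2.69], [-2.54, 2.54]. Speed limits (rad/s): [2.39, 2.39, 3.01, 3.14, 3.14, 3.14].

INTERFACE

Orientations are given as a 3x3 rotation matrix whose columns are the frame's x, y, z axes.
In Python, from bench import telemetry, viewer, env gives the robot as it stands. The module is installed in compiled form; this text tells all that it offers.
- The arm moves only by the tool servo_tool, never from a script. Its argument "rows" is a list of rows, each a list of 6 numbers: the shift along the world's x, y, z in mm, then the turn, a rotation vector about the world's x, y, z in degrees. A call has 1 to 12 rows; each row shifts and turns the commanded pose from where the row before left it; what a row does not reach is not made up. A row lasts 1/10 s, in which the tool goes at most 50 mm and 8.59 degrees, less where a joint would pass 70% of its speed; a pose out of reach is approached as far as the arm can. A call is refused whole if a number of a shift passes 50 or a number of a turn 8.59, either way. A call with a gripper value outside its range is refused whole. "jaw" is the gripper's target within -1 to 1 (fully open at 1, half-way at 0, shut at -1), set as the call begins (left out, the last holds). The fingers move at their own pace and stop on an object; the grip force is fixed at half the most. Time passes only in rows, so rows that do not move let the fingers close. It gives the time, the measured TCP pose, the force, the opening and the grip force at its end, in the units of the state.
- telemetry.observe(): the state, without advancing time (a new reading comes with each control period).
- viewer.read_camera(name): name is "scene" or "top" or "wrist"; returns a dict with "color" (420x560x3 uint8, blue, green, red), "mtx" (3x3 intrinsics, pixels), "extrinsics" (4x4, takes a point from world to camera coordinates); the wrist camera has in their place "tool_from_camera" (4x4, takes a point from camera to tool coordinates, whose origin is the TCP and whose axes are the flange's). Camera axes: x right, y up, looking along -z (the intrinsics and any distortion apply to the point x, -y, -z); pixel columns grow to the right and rows downward; lengths in m; the calibration is good to about 2 mm. A picture is of the moment at which its call begins: read the wrist's pose just before it. There is no depth.
- env.sign_off(): hands the job in; it is judged then, once.
The state is a dict: "time_s": time; "joint_pos": joint angles; "qd": joint speeds; "joint_torque": joint torques, N m; "position": TCP position; "orientation": TCP orientation; "contact_force": force on the tool from outside, world axes, zero at the start; "wrist_torque": the same for the moment, N m; "gripper_width": opening from 0.0 (shut) to 1.0 (fully open); "finger_force": force on a finger pad.
Only numpy, scipy, OpenCV 4.12 (cv2) and the standard library are available. Lean on these libraries where they do the work, as an engineer would, in place of code of your own. Each camera call takes 0.05 s, during which the arm holds its last target. There are 200 camera calls.

TASK

Draw the orange-handled stylus out of its black holder block and run its tip slowly (no faster than about 4 cm a second) and lightly, well down inside it, along the L-shaped seam groove beside the coin flap's rubber edge, from the end by the red dot, round the corner to the other end, without pushing the flap in. Then lift it, lean it over to about 45 degrees with the tip still the lower end, and finish while holding it still like that, its tip 12 cm or more above the bench and over the middle of the white tile. Leave everything else where it is.

Things in the scene. Friction and masses are not known exactly. Their poses are not given: they have to be found in the camera images.
- stylus_grip (a point): Middle of the round orange handle of the groove stylus, where it is gripped. The handle is 18 mm in diameter and 80 mm long, from 40 mm below this point to 40 mm above it; below it a 6 mm round steel shaft, 60 mm long, ends in a rounded tip. Stylus 140 mm long, 60 g, loose. z runs along the stylus from tip to handle end (up while it stands in its holder).
- stylus_tip (a point): Lowest point of the stylus's rounded steel tip, 100 mm below stylus_grip along the stylus; its z runs towards the handle.
- stylus: The groove stylus itself; its origin is the tip end (same point and axes as stylus_tip).
- holder: Black holder block, 60 x 60 mm and 66 mm tall, fixed to the bench; origin under its centre. The stylus stands upright in its central 9 mm hole, the handle's lower end resting on the block's top; tip 6 mm above the bench. The shaft sits 60 mm deep in the block, so draw it straight up by more than 60 mm.
- housing: Grey coin acceptor housing lying on its back, fixed, 150 (x) x 120 (y) x 60 mm tall; origin under its centre, z up. In its top face an aluminium flap, 70 (x) x 46 (y) mm, level with the top; along the flap's black rubber edge runs an L-shaped open seam groove, 12 mm wide and 8 mm deep with a brass floor (52 mm above the bench): the long leg along the flap's +y side, the short leg along its +x side.
- seam_start (a point): Centre of the groove's floor 6 mm from the closed end of the long leg, the end beside the red dot; the housing's top is 8 mm above it. Same axes as the housing.
- seam_mid1 (a point): Centre of the groove's floor half-way along the long leg (35 mm from seam_start along the housing's x).
- seam_corner (a point): Centre of the groove's floor at the corner where the legs meet (70 mm from seam_start along the housing's x).
- seam_mid2 (a point): Centre of the groove's floor half-way along the short leg (23 mm from the corner along the housing's -y).
- seam_end (a point): Centre of the groove's floor 6 mm from the closed end of the short leg (46 mm from the corner along the housing's -y).
- flap (a joint): Spring-loaded flap in the housing: 0 shut (level with the top), positive when pushed down into the housing (rad); light spring, hinged along the side opposite the long leg of the groove.
- tile: White square inspection tile lying on the bench, fixed, 120 x 120 x 6 mm; origin under its centre, so its top is 6 mm above the bench.
- heat_sink: copper heat sink block with five fins, 60 x 50 x 40 mm, loose; origin under its centre. To be left alone.
- return_button1: chrome coin return button, 30 mm across and 18 mm tall, loose; origin under its centre. To be left alone.
- return_button2: second chrome coin return button, the same; origin under its centre. To be left alone.
- scoop: green steel coin scoop: tray 90 x 70 x 30 mm with a flat handle 90 mm long along its +x, loose; origin under its centre. To be left alone.
- screwdriver: screwdriver lying on the bench, loose, handle to its -x; origin under its centre. To be left alone.
Things that resemble listed ones, but are neither listed nor needed, are in the scene too. There is more than one size of the holder; the job needs the smallest.

How it is judged:
By the outcome, as a careful person would: the job done as asked, in the order asked, and still so for the second after the job is handed in, while the arm keeps its last pose, push and grip.
It also fails if it takes over 67 s, if anything falls off the work surface, if the arm or the gripper's body presses on something with over 40 N, if the wrist force passes 120 N, or if a joint passes its speed limit or range.

## Working session

There is one attempt and no reset: what is moved stays moved. The work goes in short steps, Python scripts to look and compute and a tool call to move; the robot and the scene stay as the last step left them, time stands still between calls to the robot, and variables do not carry over. Pictures are saved under pics/ and viewed, at most 10 in all, crops included, and the job is handed in when it is done.

Besides the shell and the picture viewer there is one more tool, called after ">>>" as a command line: name --pt "numbers of a row" for each row, then --argument value for the rest. servo_tool: Moves the arm, as the interface text tells. Its arguments: {"type":"object","properties":{"rows":{"type":"array","items":{"type":"array","items":{"type":"number"}}},"jaw":{"type":"number"}},"required":["rows"]}

```bash
mkdir -p pics; cat > h.py <<'E'
import numpy as np, cv2, pickle
from bench import telemetry, viewer, env
def grab(n,f=None):
    s=telemetry.observe(); c=viewer.read_camera(n)
    if n=='wrist':
        T=np.eye(4);T[:3,:3]=np.array(s['orientation']);T[:3,3]=s['position']
        c['w2c']=np.linalg.inv(T@np.array(c['tool_from_camera']))
    else: c['w2c']=np.array(c['extrinsics'])
    if f: cv2.imwrite('pics/'+f+'.png',c['color']); pickle.dump(dict(c),open('pics/'+f+'.pkl','wb'))
    return c
def load(f): return pickle.load(open('pics/'+f+'.pkl','rb'))
def ray(c,u,v):
    K=np.array(c['mtx']); d=np.array([(u-K[0,2])/K[0,0],-(v-K[1,2])/K[1,1],-1])
    M=np.linalg.inv(c['w2c']); return M[:3,3],M[:3,:3]@d
def pt(c,u,v,z):
    o,d=ray(c,u,v); return o+d*(z-o[2])/d[2]
def px(c,P):
    K=np.array(c['mtx']); q=c['w2c']@np.r_[P,1]; return np.array([K[0,2]-K[0,0]*q[0]/q[2],K[1,2]+K[1,1]*q[1]/q[2]])
E
python3 - <<'E'
from h import *
a=grab('top','top');b=grab('scene','scene')
print(env.tcp_to_tips,a.keys(),a['mtx'])
print(np.linalg.inv(a['w2c'])[:3],np.linalg.inv(b['w2c'])[:3])
cv2.imwrite('pics/a.png',np.vstack([cv2.resize(a['color'],(400,300)),cv2.resize(b['color'],(400,300))]))
E
```

```text
0.014 dict_keys(['color', 'mtx', 'extrinsics', 'w2c']) [[416.52564599   0.         283.20342475]
 [  0.         416.52564599 211.03172741]
 [  0.           0.           1.        ]]
[[ 0.00944914  0.98283829 -0.18422706  0.34471316]
 [-0.99995218  0.00882329 -0.00421664 -0.09075155]
 [-0.00251878  0.1842581   0.98287467  1.31012715]] [[ 0.21790039 -0.54138408  0.81204846  1.38765882]
 [ 0.97570206  0.10130666 -0.19427417 -0.28359122]
 [ 0.02291102  0.83464977  0.55030432  0.65352833]]
```

View pics/top.png

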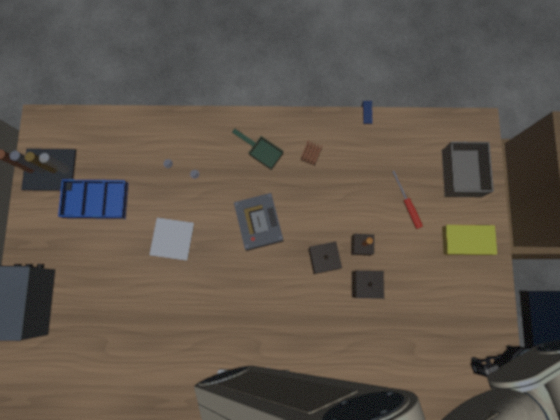

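View pics/scene.png

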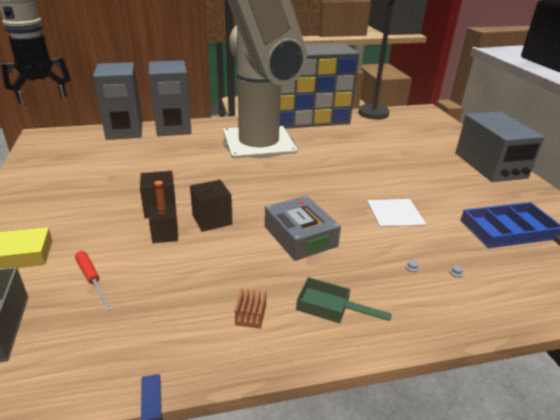

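The top view shows the stylus in the small holder at about (363,244). The housing is at (259,222) and the tile at (172,239). The scene view agrees, with the stylus at (160,200). Next I'll enlarge the work area and measure.

```bash
python3 - <<'E'
from h import *
a=load('top');b=load('scene')
im=a['color'][185:305,225:395]; cv2.imwrite('pics/crop.png',cv2.resize(im,None,fx=4.5,fy=4.5,interpolation=cv2.INTER_CUBIC))
def blobs(c,lo,hi,n,amin=8):
    m=cv2.inRange(cv2.cvtColor(c['color'],cv2.COLOR_BGR2HSV),lo,hi)
    k,l,s,ce=cv2.connectedComponentsWithStats(m)
    for i in range(1,k):
        if s[i,4]>=amin: print(n,s[i],ce[i].round(1))
    return m
blobs(a,(3,150,110),(14,255,255),'top orange');blobs(b,(3,150,110),(14,255,255),'scene orange',40)
m=blobs(a,(0,0,150),(179,60,255),'white',300)
cs,_=cv2.findContours(m,0,2); c=max(cs,key=cv2.contourArea);r=cv2.minAreaRect(c);print(r,pt(a,*r[0],.006))
# holder top, dark
g=a['color'].max(2); m=(g<70).astype(np.uint8)
k,l,s,ce=cv2.connectedComponentsWithStats(m)
for i in range(1,k):
    if s[i,4]>150 and 230<ce[i][0]<400: print('dark',s[i],ce[i],pt(a,*ce[i],.066))
E
```

```text
top orange [408 199   6   9  12] [410.5 202.8]
top orange [412 209   5   7  10] [414.4 212.2]
top orange [415 215   7  13  29] [418.2 221.2]
top orange [413 220   4   6   8] [414.4 222.5]
scene orange [154 180   9   7  46] [158.  182.7]
scene orange [156 189   8  21 113] [159.8 199. ]
scene orange [ 75 251  24  32 170] [ 86.5 266.7]
white [ 151  220   41   39 1199] [171.3 238.6]
((171.27133178710938, 238.5755157470703), (34.802852630615234, 36.019081115722656), 10.784297943115234) [0.49775829 0.26643181 0.006     ]
dark [249 137  34  32 290] [265.7        151.46206897] [ 0.76668793 -0.02896394  0.066     ]
dark [351 234  23  21 386] [360.74093264 245.07772021] [ 0.4763662  -0.31835288  0.066     ]
dark [309 243  32  31 732] [324.19398907 257.43989071] [ 0.43849109 -0.20872724  0.066     ]
dark [352 271  32  27 826] [367.10895884 283.88498789] [ 0.36213908 -0.33423158  0.066     ]
dark [ 196  366  222   54 7361] [307.15473441 394.92202146] [ 0.05349716 -0.15758698  0.066     ]
```

View pics/crop.png

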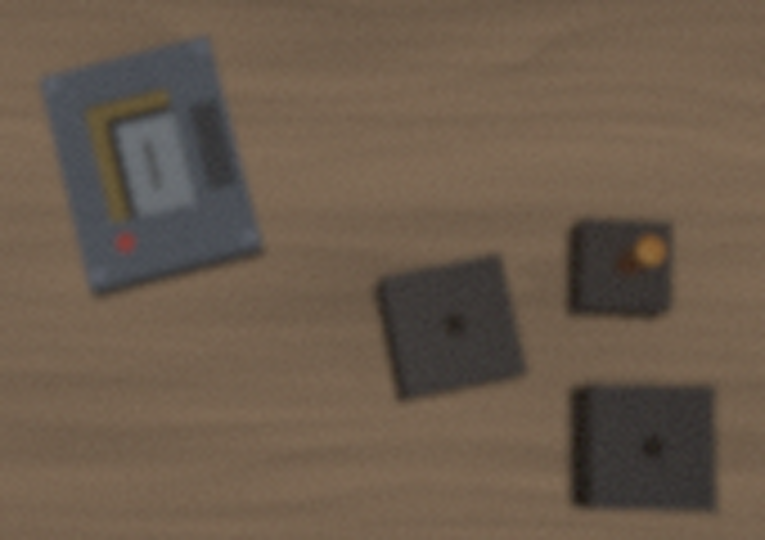

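The crop shows the handle top at (651,247) in crop pixels. The brass L runs from (120,220) to (100,100) to (168,97), with the red dot at (125,242). The larger empty holders sit to the left of the stylus holder and below it.

```bash
python3 - <<'E'
from h import *
a=load('top');b=load('scene')
f=lambda x,y:(225+(x+.5)/4.5-.5,185+(y+.5)/4.5-.5)
print('handle top',pt(a,*f(651,247),.146), 'hole/base', pt(a,*f(628,266),.066))
print('scene handle mid',pt(b,159.8,199,.106),pt(b,159,181,.146))
print('blk centre',pt(a,*f(621,269),.066))
for n,p in dict(start=(120,215),corner=(99,108),end=(163,98),dot=(125,242)).items(): print(n,pt(a,*f(*p),.055))
for p in [(42,78),(208,38),(262,246),(97,284)]: print('hc',pt(a,*f(*p),.06))
for p in [(380,285),(500,257),(525,372),(402,398),(578,388),(715,386)]: print('blk',pt(a,*f(*p),.08))
s=telemetry.observe();print(np.round(s['orientation'],3),s['position'],s['gripper_width'],s['contact_force'])
E
```

```text
handle top [ 0.48380885 -0.32805025  0.146     ] hole/base [ 0.48052743 -0.32870332  0.066     ]
scene handle mid [ 0.4904143  -0.32743791  0.106     ] [ 0.47843487 -0.32459118  0.146     ]
blk centre [ 0.47848378 -0.32399797  0.066     ]
start [0.51310626 0.01097141 0.055     ]
corner [0.58652206 0.02703379 0.055     ]
end [ 0.59386715 -0.01649636  0.055     ]
dot [0.49482491 0.00717345 0.055     ]
hc [0.60603272 0.06595567 0.06      ]
hc [ 0.63499723 -0.04677318  0.06      ]
hc [ 0.49237336 -0.08509128  0.06      ]
hc [0.46587547 0.02483134 0.06      ]
blk [ 0.46499065 -0.16291816  0.08      ]
blk [ 0.4841692  -0.24194942  0.08      ]
blk [ 0.40917294 -0.25718393  0.08      ]
blk [ 0.39166912 -0.17705797  0.08      ]
blk [ 0.39917272 -0.2914505   0.08      ]
blk [ 0.4012924  -0.38048178  0.08      ]
[[ 0.952  0.306 -0.   ]
 [ 0.306 -0.952  0.001]
 [ 0.    -0.001 -1.   ]] [ 0.19102528 -0.59458409  0.24462146] 1.0012298493371845 [ 0.01284396 -0.3760825   0.97429073]
```

>>> servo_tool --pt "15 13 2 0 0 0" --pt "29 27 4 0 0 0" --pt "29 27 4 0 0 0" --pt "29 27 4 0 0 0" --pt "29 27 4 0 0 0" --pt "29 27 4 0 0 0" --pt "29 27 4 0 0 0" --pt "29 27 4 0 0 0" --pt "29 27 3 0 0 0" --pt "20 20 0 0 0 0" --pt "10 10 0 0 0 0" --pt "0 0 0 0 0 0" --jaw 0.4

```text
time_s: 1.3
position: [0.469, -0.3344, 0.2781]
orientation: [[0.951, 0.308, -0.0], [0.308, -0.951, 0.0], [-0.0, -0.0, -1.0]]
contact_force: [-0.7, -0.7, -0.0]
gripper_width: 0.699
finger_force: 0.0
```

```bash
python3 - <<'E'
from h import *
c=grab('wrist','w1'); print(np.round(c['tool_from_camera'],3),c['mtx'][0])
for P in [(.481,-.327,.146),(.481,-.327,.066)]: print(px(c,P))
E
```

```text
[[-0.     0.944  0.329  0.084]
 [ 1.     0.     0.001  0.   ]
 [ 0.001  0.329 -0.944 -0.128]
 [ 0.     0.     0.     1.   ]] [299.19861989   0.         279.58757916]
[275.79750686 181.09322937]
[276.69271529 162.99626765]
```

View pics/w1.png

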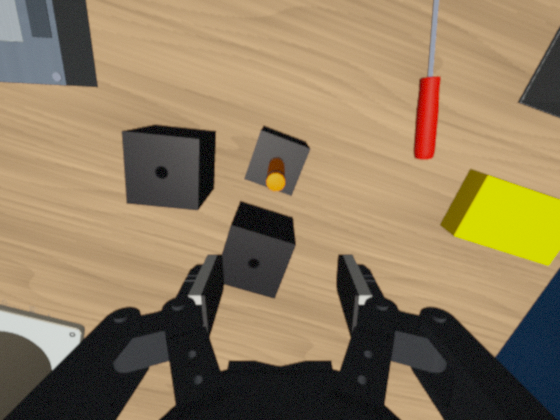

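The wrist view shows the handle end at (276,182) against a predicted (276,181), so the fix is good. The neighbouring blocks are clear of the jaws. I'll descend now.

>>> servo_tool --pt "4 3 -10 0 0 0" --pt "4 2 -16 0 0 0" --pt "3 2 -20 0 0 0" --pt "0 0 -20 0 0 0" --pt "0 0 -20 0 0 0" --pt "0 0 -20 0 0 0" --pt "0 0 -20 0 0 0" --pt "0 0 -20 0 0 0" --pt "0 0 -16 0 0 0" --pt "0 0 -10 0 0 0" --pt "0 0 -5 0 0 0" --pt "0 0 0 0 0 0"

```text
time_s: 2.55
position: [0.4786, -0.3293, 0.1007]
orientation: [[0.952, 0.305, -0.001], [0.305, -0.952, 0.001], [-0.001, -0.001, -1.0]]
contact_force: [-0.1, 0.1, -0.0]
gripper_width: 0.703
finger_force: 0.0
```

```bash
python3 - <<'E'
from h import *
c=grab('wrist','w2'); s=telemetry.observe(); print(s['position'],s['contact_force'])
m=cv2.inRange(cv2.cvtColor(c['color'],cv2.COLOR_BGR2HSV),(5,150,90),(22,255,255))
k,l,st,ce=cv2.connectedComponentsWithStats(m)
for i in range(1,k):
  if st[i,4]>60: print(st[i],ce[i])
for z in (.146,.106,.066): print(px(c,(.480,-.3275,z)))
E
```

```text
[ 0.47900148 -0.32940633  0.1013631 ] [-0.18918868 -1.02476798  1.25863112]
[ 253  235   44   79 2480] [275.24637097 274.24556452]
[ 249  310   51   53 2166] [273.90904894 336.32640813]
[275.39609073 344.88926128]
[276.61539342 279.8236865 ]
[277.32542803 241.9341527 ]
```

View pics/w2.png

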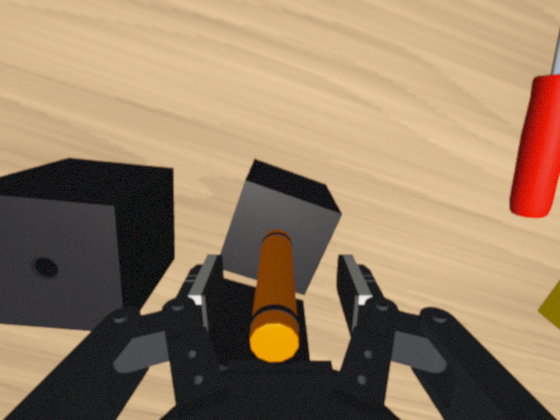

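The handle is centred between the jaws at about column 275, and the stylus is about 1 mm farther along tool x than I estimated. I'll nudge over and close.

>>> servo_tool --pt "2.5 2 0 0 0 0" --pt "0 0 0 0 0 0" --pt "0 0 0 0 0 0"

```text
time_s: 2.9
position: [0.4821, -0.3271, 0.1019]
orientation: [[0.952, 0.306, 0.001], [0.306, -0.952, -0.001], [0.001, 0.001, -1.0]]
contact_force: [-0.1, 0.0, -0.3]
gripper_width: 0.697
finger_force: 0.0
```

>>> servo_tool --pt "0 0 0 0 0 0" --pt "0 0 0 0 0 0" --pt "0 0 0 0 0 0" --pt "0 0 0 0 0 0" --pt "0 0 0 0 0 0" --pt "0 0 0 0 0 0" --pt "0 0 0 0 0 0" --pt "0 0 0 0 0 0" --jaw -1

```text
time_s: 3.7
position: [0.4817, -0.327, 0.1015]
orientation: [[0.952, 0.306, 0.0], [0.306, -0.952, 0.0], [0.0, -0.0, -1.0]]
contact_force: [-0.9, 1.6, 4.5]
gripper_width: 0.195
finger_force: 58.4
```

>>> servo_tool --pt "0 0 3 0 0 0" --pt "0 0 7 0 0 0" --pt "0 0 10 0 0 0" --pt "0 0 12 0 0 0" --pt "0 0 14 0 0 0" --pt "0 0 14 0 0 0" --pt "0 0 14 0 0 0" --pt "0 0 14 0 0 0" --pt "0 0 14 0 0 0" --pt "0 0 12 0 0 0" --pt "0 0 6 0 0 0" --pt "0 0 0 0 0 0"

```text
time_s: 4.9
position: [0.482, -0.3273, 0.2223]
orientation: [[0.952, 0.306, 0.001], [0.306, -0.952, -0.001], [0.001, 0.001, -1.0]]
contact_force: [0.3, -0.7, -1.5]
gripper_width: 0.195
finger_force: 58.4
```

>>> servo_tool --pt "0 12 0 0 0 0" --pt "0 30 0 0 0 0" --pt "0 34 0 0 0 0" --pt "0 34 0 0 0 0" --pt "0 34 0 0 0 0" --pt "0 34 0 0 0 0" --pt "0 34 0 0 0 0" --pt "0 34 0 0 0 0" --pt "0 34 0 0 0 0" --pt "0 28 0 0 0 0" --pt "0 12 0 0 0 0" --pt "0 0 0 0 0 0"

```text
time_s: 6.1
position: [0.481, -0.0056, 0.2208]
orientation: [[0.951, 0.308, -0.001], [0.308, -0.951, 0.0], [-0.001, -0.001, -1.0]]
contact_force: [-0.1, -0.8, 0.2]
gripper_width: 0.193
finger_force: 58.6
```

```bash
python3 - <<'E'
from h import *
c=grab('wrist','w3'); s=telemetry.observe(); print(s['position'],s['contact_force'])
R=np.array(s['orientation']);p=np.array(s['position']);print('tip px',px(c,p+R[:,2]*.095))
cv2.imwrite('pics/w3c.png',cv2.resize(c['color'][0:300,150:550],None,fx=2,fy=2,interpolation=cv2.INTER_CUBIC))
E
```

```text
[ 0.48119083 -0.00659312  0.2208781 ] [-0.90141838 -0.36670029 -0.88256944]
tip px [280.79683196 210.03831844]
```

View pics/w3c.png

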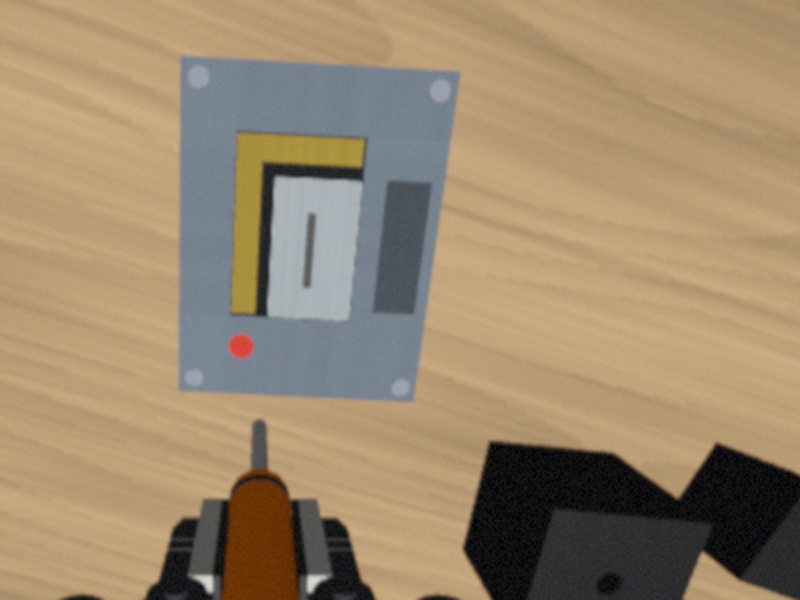

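The crop shows the tip at crop (259,421), about 1 px from the prediction. The brass L corners are at crop (238,131), (231,313), (257,314), (264,163), (363,167) and (367,138). I'll fit the known L outline to them, using the red-dot end as the start.

```bash
cat > fit.py <<'E'
from h import *
L=np.array([(6,6),(-76,6),(-76,-6),(-6,-6),(-6,-52),(6,-52)])/1e3
def kab(A,B):
    a=A.mean(0);b=B.mean(0);U,_,V=np.linalg.svd((A-a).T@(B-b));R=(U@V).T
    return R,b-R@a
def fit(c,P,z=.056):
    Q=np.array([pt(c,u,v,z)[:2] for u,v in P]); R,t=kab(L,Q)
    print('res mm',np.round((L@R.T+t-Q)*1e3,1).tolist()); return R,t
E
python3 - <<'E'
from fit import *
c=load('w3')
P=[(238,131),(231,313),(257,314),(264,163),(363,167),(367,138)]
P=[(150+(x+.5)/2-.5,(y+.5)/2-.5) for x,y in P]
R,t=fit(c,P)
H=[(181,57),(459,72),(413,401),(179,390)]
Q=np.array([pt(c,150+x/2,y/2,.06)[:2] for x,y in H]);Rh,th=kab(np.array([(75,60),(75,-60),(-75,-60),(-75,60)])/1e3,Q)
print('yaw',[np.degrees(np.arctan2(r[1,0],r[0,0])) for r in (R,Rh)])
for n,q in dict(start=(-70,0),mid1=(-35,0),corner=(0,0),mid2=(0,-23),end=(0,-46)).items(): print(n,R@np.array(q)/1e3+t)
print('corner in housing frame',Rh.T@(t-th)*1e3)
E
```

```text
res mm [[-0.1, 0.1], [-0.1, -0.4], [-0.5, 0.3], [0.5, 0.5], [0.2, -0.5], [-0.0, -0.0]]
yaw [np.float64(15.148642718434102), np.float64(15.158448782258505)]
start [0.51237455 0.01247576]
mid1 [0.54615834 0.0216221 ]
corner [0.57994213 0.03076845]
mid2 [0.58595259 0.00856767]
end [ 0.59196304 -0.0136331 ]
corner in housing frame [41.34694277 28.65281462]
```

>>> servo_tool --pt "3 2 0 0 0 0" --pt "8 4 0 0 0 0" --pt "8 5 0 0 0 0" --pt "8 5 0 0 0 0" --pt "4 2 -8 0 0 0" --pt "0 0 -14 0 0 0" --pt "0 0 -14 0 0 0" --pt "0 0 -12 0 0 0" --pt "0 0 -6 0 0 0" --pt "0 0 0 0 0 0" --pt "0 0 0 0 0 0"

```text
time_s: 7.25
position: [0.5129, 0.011, 0.1674]
orientation: [[0.952, 0.306, 0.0], [0.306, -0.952, -0.0], [0.0, 0.0, -1.0]]
contact_force: [-0.1, 0.0, -1.1]
gripper_width: 0.194
finger_force: 58.6
```

```bash
python3 - <<'E'
from fit import *
c=grab('wrist','w4'); s=telemetry.observe(); print(s['position'],s['contact_force'])
R=np.array(s['orientation']);p=np.array(s['position']);print('tip px',px(c,p+R[:,2]*.095))
for n,q in dict(start=(.5124,.0125,.052),corner=(.5799,.0308,.052),end=(.592,-.0136,.052)).items(): print(n,px(c,q))
cv2.imwrite('pics/w4c.png',cv2.resize(c['color'][90:290,180:440],None,fx=3,fy=3,interpolation=cv2.INTER_CUBIC))
E
```

```text
[0.51306991 0.01096434 0.16772856] [-0.31029317  0.26284588 -0.41114114]
tip px [279.53164661 209.77080233]
start [277.58205493 201.59446863]
corner [281.45564794 117.40284488]
end [339.8689539  120.09714415]
```

View pics/w4c.png

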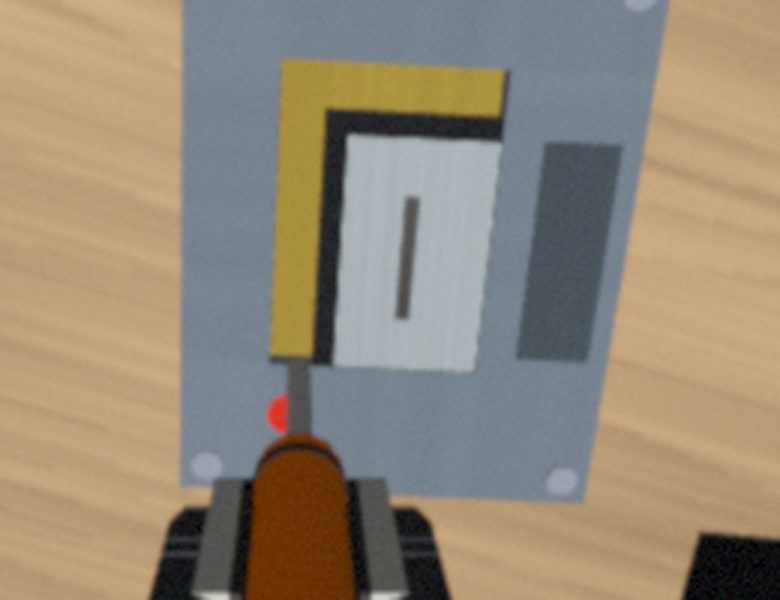

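The tip is at crop (299,361), as predicted. The groove centre at the start is about 1.3 mm to the left, so I'll align and descend into the groove.

>>> servo_tool --pt "-0.4 1.2 0 0 0 0" --pt "0 0 -2 0 0 0" --pt "0 0 -3 0 0 0" --pt "0 0 -3 0 0 0" --pt "0 0 -3 0 0 0" --pt "0 0 -3 0 0 0" --pt "0 0 -2 0 0 0" --pt "0 0 0 0 0 0" --pt "0 0 0 0 0 0"

```text
time_s: 8.2
position: [0.5123, 0.0122, 0.1513]
orientation: [[0.952, 0.306, -0.0], [0.306, -0.952, -0.0], [-0.0, -0.0, -1.0]]
contact_force: [-0.2, -0.3, -0.5]
gripper_width: 0.194
finger_force: 58.6
```

```bash
cat > st.py <<'E'
from h import *
F=[];P=[]
for i in range(4):
    s=telemetry.observe();F.append(s['contact_force']);P.append(s['position']);viewer.read_camera('wrist')
print(np.mean(P,0).round(4),np.mean(F,0).round(2))
E
python3 st.py
```

```text
[0.5123 0.0122 0.1514] [-0.08  0.05 -0.7 ]
```

>>> servo_tool --pt "0 0 -0.7 0 0 0" --pt "0 0 -0.7 0 0 0" --pt "0 0 -0.6 0 0 0" --pt "0 0 -0.5 0 0 0" --pt "0 0 0 0 0 0"

```text
time_s: 8.9
position: [0.5122, 0.0122, 0.1487]
orientation: [[0.952, 0.306, -0.0], [0.306, -0.952, 0.0], [-0.0, -0.0, -1.0]]
contact_force: [0.7, -1.1, -1.7]
gripper_width: 0.192
finger_force: 58.6
```

```bash
python3 st.py
```

```text
[0.5122 0.0122 0.1488] [ 0.09 -0.42 -0.63]
```

>>> servo_tool --pt "0 0 -0.4 0 0 0" --pt "0 0 -0.4 0 0 0" --pt "0 0 0 0 0 0"

```text
time_s: 9.4
position: [0.5122, 0.0122, 0.148]
orientation: [[0.952, 0.306, -0.0], [0.306, -0.952, 0.0], [-0.0, -0.0, -1.0]]
contact_force: [0.0, -0.7, -0.9]
gripper_width: 0.196
finger_force: 58.6
```

```bash
python3 st.py
```

```text
[0.5122 0.0122 0.148 ] [ 0.19  0.12 -0.95]
```

>>> servo_tool --pt "0 0 -0.3 0 0 0" --pt "0 0 -0.3 0 0 0" --pt "0 0 0 0 0 0"

```text
time_s: 9.9
position: [0.5122, 0.0122, 0.1474]
orientation: [[0.952, 0.306, -0.0], [0.306, -0.952, 0.0], [-0.0, -0.0, -1.0]]
contact_force: [-0.5, -0.9, -0.1]
gripper_width: 0.19
finger_force: 58.6
```

```bash
python3 st.py
```

```text
[0.5122 0.0122 0.1474] [ 0.02 -0.38 -0.28]
```

>>> servo_tool --pt "0 0 -0.3 0 0 0" --pt "0 0 0 0 0 0"

```text
time_s: 10.3
position: [0.5123, 0.0122, 0.1472]
orientation: [[0.952, 0.306, 0.0], [0.306, -0.952, 0.0], [0.0, 0.0, -1.0]]
contact_force: [-0.3, -0.3, 0.5]
gripper_width: 0.192
finger_force: 58.6
```

```bash
python3 st.py
```

```text
[0.5123 0.0122 0.1472] [-0.11  0.12  0.9 ]
```

Floor contact is light, at about 1.5 N. I'll run the long leg at about 2.9 cm/s.

>>> servo_tool --pt "1.4 0.38 0 0 0 0" --pt "2.8 0.77 0 0 0 0" --pt "2.8 0.77 0 0 0 0" --pt "2.8 0.77 0 0 0 0" --pt "2.8 0.77 0 0 0 0" --pt "2.8 0.77 0 0 0 0" --pt "2.8 0.77 0 0 0 0" --pt "2.8 0.77 0 0 0 0" --pt "2.8 0.77 0 0 0 0" --pt "2.8 0.77 0 0 0 0" --pt "2.8 0.77 0 0 0 0" --pt "2.8 0.77 0 0 0 0"

```text
time_s: 11.7
position: [0.5447, 0.0211, 0.1471]
orientation: [[0.952, 0.306, 0.0], [0.306, -0.952, 0.0], [0.0, -0.0, -1.0]]
contact_force: [-1.0, -0.2, 1.8]
gripper_width: 0.19
finger_force: 58.6
```

```bash
python3 st.py
```

```text
[0.5452 0.0212 0.1472] [0.45 0.22 0.63]
```

>>> servo_tool --pt "2 0.55 0 0 0 0" --pt "3 0.82 0 0 0 0" --pt "3 0.82 0 0 0 0" --pt "3 0.82 0 0 0 0" --pt "3 0.82 0 0 0 0" --pt "3 0.82 0 0 0 0" --pt "3 0.82 0 0 0 0" --pt "3 0.82 0 0 0 0" --pt "3 0.82 0 0 0 0" --pt "3 0.82 0 0 0 0" --pt "3 0.82 0 0 0 0" --pt "2.5 0.75 0 0 0 0"

```text
time_s: 13.1
position: [0.5793, 0.0306, 0.1471]
orientation: [[0.952, 0.306, 0.0], [0.306, -0.952, 0.0], [0.0, 0.0, -1.0]]
contact_force: [-1.3, -0.4, 0.1]
gripper_width: 0.197
finger_force: 58.6
```

```bash
python3 st.py; python3 - <<'E'
from h import *
c=grab('wrist','w5'); s=telemetry.observe()
R=np.array(s['orientation']);p=np.array(s['position']);print('tip px',px(c,p+R[:,2]*.0955),'end',px(c,(.592,-.0136,.052)))
cv2.imwrite('pics/w5c.png',cv2.resize(c['color'][110:290,180:440],None,fx=3,fy=3,interpolation=cv2.INTER_CUBIC))
E
```

```text
[0.5796 0.0307 0.1472] [0.44 0.34 0.04]
tip px [279.45350978 209.8355114 ] end [336.83077833 211.94661652]
```

View pics/w5c.png

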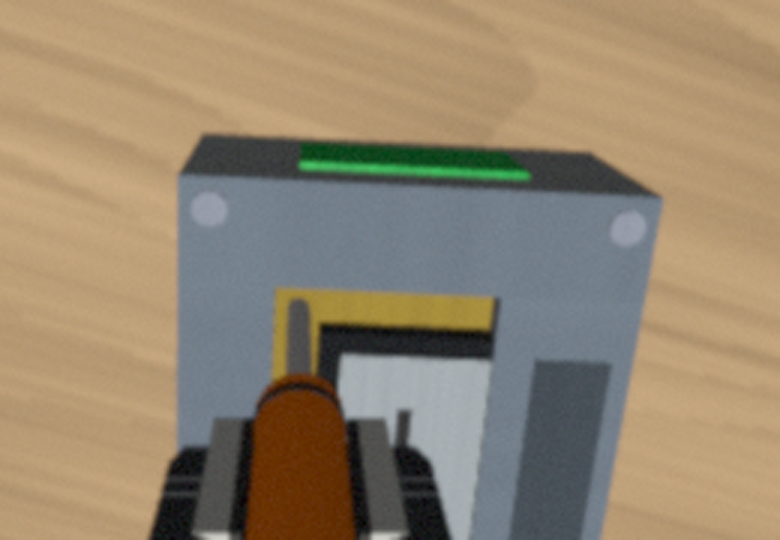

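The tip sits in the corner of the groove at crop (299,300). I'll check its offset across the short leg numerically.

```bash
python3 - <<'E'
from h import *
c=load('w5'); th=np.radians(15.15);R=np.array([[np.cos(th),-np.sin(th)],[np.sin(th),np.cos(th)]]);t=np.array([.5799,.0308])
crop=lambda P:((px(c,P)-[180,110])*3).round(0)
for q in [(6,-20),(-6,-20),(6,-52),(-6,-52),(6,6)]:
  p=R@np.array(q)/1e3+t; print(q,[crop((*p,z)) for z in (.06,.052)])
i=lambda y:y/3+110
print([R.T@(pt(c,180+x/3,i(y),z)[:2]-t)*1e3 for x,y,z in [(400,293,.06),(400,328,.052),(400,328,.06),(495,297,.06),(492,331,.06)]])
E
```

```text
(6, -20) [array([377., 291.]), array([375., 281.])]
(-6, -20) [array([374., 334.]), array([371., 323.])]
(6, -52) [array([502., 296.]), array([495., 286.])]
(-6, -52) [array([496., 340.]), array([490., 328.])]
(6, 6) [array([276., 287.]), array([276., 276.])]
[array([  5.71467886, -25.85459404]), array([ -7.14724512, -27.77638169]), array([ -3.91788532, -26.65511241]), array([  5.74873586, -50.25341189]), array([ -3.65484498, -50.58083343])]
```

>>> servo_tool --pt "0.5 -1.8 -0.1 0 0 0" --pt "0.75 -2.78 0 0 0 0" --pt "0.75 -2.78 0 0 0 0" --pt "0.75 -2.78 0 0 0 0" --pt "0.75 -2.78 0 0 0 0" --pt "0.75 -2.78 0 0 0 0" --pt "0.75 -2.78 0 0 0 0" --pt "0.75 -2.78 0 0 0 0" --pt "0.75 -2.78 0 0 0 0" --pt "0.75 -2.78 0 0 0 0" --pt "0.75 -2.78 0 0 0 0" --pt "0.75 -2.78 0 0 0 0"

```text
time_s: 14.55
position: [0.5877, -0.0021, 0.147]
orientation: [[0.952, 0.306, -0.0], [0.306, -0.952, 0.0], [-0.0, -0.0, -1.0]]
contact_force: [-1.8, 2.5, 2.7]
gripper_width: 0.198
finger_force: 58.7
```

>>> servo_tool --pt "0.75 -2.78 0 0 0 0" --pt "0.75 -2.78 0 0 0 0" --pt "0.75 -2.78 0 0 0 0" --pt "0.75 -2.78 0 0 0 0" --pt "0.3 -1 0 0 0 0" --pt "0 0 0 0 0 0"

```text
time_s: 15.15
position: [0.5911, -0.0144, 0.147]
orientation: [[0.952, 0.306, 0.0], [0.306, -0.952, -0.001], [0.0, 0.001, -1.0]]
contact_force: [-0.9, -0.1, 2.7]
gripper_width: 0.193
finger_force: 58.6
```

```bash
python3 st.py
```

```text
[ 0.5911 -0.0143  0.147 ] [-0.33 -0.21  2.25]
```

>>> servo_tool --pt "0 0 2 0 0 0" --pt "0 0 4 0 0 0" --pt "0 0 8 0 0 0" --pt "0 0 14 0 0 0" --pt "0 0 18 0 0 0" --pt "0 0 20 0 0 0" --pt "0 0 20 0 0 0" --pt "0 0 20 0 0 0" --pt "0 0 18 0 0 0" --pt "0 0 10 0 0 0" --pt "0 0 5 0 0 0" --pt "0 0 0 0 0 0"

```text
time_s: 16.55
position: [0.5911, -0.014, 0.2867]
orientation: [[0.952, 0.306, 0.001], [0.306, -0.952, 0.0], [0.001, 0.0, -1.0]]
contact_force: [-0.1, 0.4, -1.2]
gripper_width: 0.191
finger_force: 58.5
```

>>> servo_tool --pt "-5 8 0 0 0 0" --pt "-10 17 0 0 0 0" --pt "-16 26 0 0 0 0" --pt "-18 30 0 0 0 0" --pt "-18 30 0 0 0 0" --pt "-18 30 0 0 0 0" --pt "-18 30 0 0 0 0" --pt "-18 30 0 0 0 0" --pt "-18 30 0 0 0 0" --pt "-12 18 0 0 0 0" --pt "-6 10 0 0 0 0" --pt "0 0 0 0 0 0"

```text
time_s: 17.75
position: [0.4325, 0.2461, 0.2856]
orientation: [[0.951, 0.308, -0.001], [0.308, -0.951, -0.0], [-0.001, 0.0, -1.0]]
contact_force: [0.9, 0.1, -0.4]
gripper_width: 0.193
finger_force: 58.6
```

>>> servo_tool --pt "0 0 0 0.8 -2.4 0" --pt "0 0 0 1.3 -4 0" --pt "0 0 0 1.3 -4 0" --pt "0 0 0 1.3 -4 0" --pt "0 0 0 1.3 -4 0" --pt "0 0 0 1.3 -4 0" --pt "0 0 0 1.3 -4 0" --pt "0 0 0 1.3 -4 0" --pt "0 0 0 1.3 -4 0" --pt "0 0 0 1.3 -4 0" --pt "0 0 0 0.9 -2.8 0" --pt "0 0 0 0.5 -1.6 0"

```text
time_s: 18.95
position: [0.4392, 0.2348, 0.298]
orientation: [[0.696, 0.317, 0.644], [0.228, -0.948, 0.221], [0.681, -0.007, -0.732]]
contact_force: [-0.3, 0.3, -1.2]
gripper_width: 0.193
finger_force: 58.5
```

```bash
python3 st.py; python3 - <<'E'
from h import *
s=telemetry.observe();R=np.array(s['orientation']);p=np.array(s['position'])
tip=p+R[:,2]*.0955;print(tip,'tilt',np.degrees(np.arccos(-R[2,2])),(np.array([.4978,.2664,.165])-tip)*1e3,s['joint_pos'])
E
```

```text
[0.4397 0.2348 0.2986] [-0.02  0.42 -1.12]
[0.50173842 0.25651994 0.22902683] tilt 42.98449761928591 [ -3.93842228   9.88006439 -64.02683325] [ 0.55483369 -0.03487738  2.28919472 -0.8008273   0.21347485  2.54069677]
```

J6 has reached its limit on the outward lean, so I'll undo it and lean inward towards the base instead.

>>> servo_tool --pt "0 0 0 -0.8 2.4 0" --pt "0 0 0 -1.3 4 0" --pt "0 0 0 -1.3 4 0" --pt "0 0 0 -1.3 4 0" --pt "0 0 0 -1.3 4 0" --pt "0 0 0 -1.3 4 0" --pt "0 0 0 -1.3 4 0" --pt "0 0 0 -1.3 4 0" --pt "0 0 0 -1.3 4 0" --pt "0 0 0 -1.3 4 0" --pt "0 0 0 -0.6 2 0" --pt "0 0 0 0 0 0"

```text
time_s: 20.35
position: [0.4408, 0.2363, 0.2984]
orientation: [[0.951, 0.308, 0.007], [0.308, -0.951, 0.015], [0.012, -0.012, -1.0]]
contact_force: [-0.8, 0.4, -0.3]
gripper_width: 0.193
finger_force: 58.5
```

```bash
cat > f.py <<'E'
from h import *
from scipy.spatial.transform import Rotation as Q
s=telemetry.observe();R=np.array(s['orientation']);p=np.array(s['position'])
tip=p+R[:,2]*.0955;r=np.array([.882,.471,0]);zt=(-r-[0,0,1])/2**.5
ax=np.cross(R[:,2],zt);a=np.arcsin(min(1,np.linalg.norm(ax)));print(R.round(3).tolist(),s['joint_pos'].__repr__() if 0 else np.round(s['joint_pos'],3))
print('tip',tip,'tilt',np.degrees(np.arccos(-R[2,2])),'turn deg',np.degrees(a)*ax/np.linalg.norm(ax),'TCP shift',(np.array([.4978,.2664,.165])-.0955*zt-p)*1e3,'tip shift',(np.array([.4978,.2664,.165])-tip)*1e3)
E
python3 f.py
```

```text
[[0.951, 0.308, 0.007], [0.308, -0.951, 0.015], [0.012, -0.012, -1.0]] [0.462 0.168 1.856 0.012 1.104 1.715]
tip [0.44145817 0.23777256 0.20289283] tilt 0.971866231586447 turn deg [-21.96588582  40.15430207   0.46123502] TCP shift [116.58350832  61.90300058 -65.8503898 ] tip shift [ 56.34183085  28.62744235 -37.89282563]
```

>>> servo_tool --pt "5 3 -2 -1 1.8 0" --pt "11 6 -5 -2 3.7 0" --pt "12 6 -6 -2.2 4.1 0" --pt "12 6 -6 -2.2 4.1 0" --pt "12 6 -6 -2.2 4.1 0" --pt "12 6 -6 -2.2 4.1 0" --pt "12 6 -6 -2.2 4.1 0" --pt "12 6 -6 -2.2 4.1 0" --pt "12 7 -6 -2.2 4.1 0" --pt "10 6 -5 -2 3.6 0" --pt "7 4 -3 -1.6 2.5 0" --pt "0 0 0 0 0 0"

```text
time_s: 21.55
position: [0.5569, 0.2982, 0.2385]
orientation: [[0.695, 0.35, -0.628], [0.168, -0.928, -0.332], [-0.699, 0.125, -0.704]]
contact_force: [-0.6, 0.1, -1.6]
gripper_width: 0.187
finger_force: 58.5
```

```bash
python3 f.py
```

```text
[[0.695, 0.35, -0.628], [0.168, -0.928, -0.332], [-0.699, 0.125, -0.704]] [ 0.476  0.828  1.126 -0.008  1.978  1.738]
tip [0.49687289 0.26648457 0.17129937] tilt 45.27463109842872 turn deg [ 0.0054308  -0.31183738  0.14208544] TCP shift [ 0.47821743  0.05545108 -5.97491987] tip shift [ 0.92710635 -0.08456547 -6.29937406]
```

>>> servo_tool --pt "1 0 0 0 0 0" --pt "0 0 0 0 0 0" --pt "0 0 0 0 0 0" --pt "0 0 0 0 0 0" --pt "0 0 0 0 0 0"

```text
time_s: 22.05
position: [0.5576, 0.2976, 0.2422]
orientation: [[0.697, 0.35, -0.626], [0.169, -0.929, -0.331], [-0.697, 0.125, -0.707]]
contact_force: [0.1, -0.9, -0.4]
gripper_width: 0.188
finger_force: 58.5
```

```bash
python3 f.py; python3 - <<'E'
from h import *
c=grab('scene','s2'); s=telemetry.observe(); w=grab('wrist')
R=np.array(s['orientation']);p=np.array(s['position']);print('scene tip px',px(c,p+R[:,2]*.0955))
cv2.imwrite('pics/fin.png',np.hstack([cv2.resize(c['color'],(400,300)),cv2.resize(w['color'],(400,300))]))
E
```

```text
[[0.697, 0.35, -0.626], [0.169, -0.929, -0.331], [-0.697, 0.125, -0.707]] [ 0.475  0.823  1.125 -0.008  1.98   1.737]
tip [0.49786847 0.26601601 0.17475074] tilt 45.04740187106089 turn deg [-0.0915442  -0.10609847  0.13071437] TCP shift [-0.26926607  0.62610123 -9.69484753] tip shift [-0.06846736  0.38398939 -9.75073839]
scene tip px [406.44665578 153.09604393]
```

View pics/fin.png

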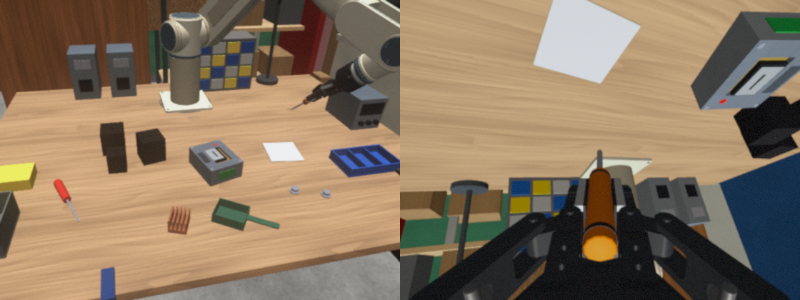

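The stylus is held at 45° with its tip at scene pixel (410,153), close to the predicted (406,153). Everything else is where it was.

```bash
python3 -c "
from bench import env
print(env.sign_off())"
```

```text
the job is handed in; nothing more can be done
None
```

I handed the job in at about 22 s: the stylus ran the whole groove from the red-dot end to the other end at about 3 cm/s, touching the floor with roughly 1–3 N, and is now held at 45° with its tip about 17 cm above the tile centre. The only hitch was a first lean outward that put the last joint at its range limit (2.5407 read against 2.54), so I undid it and leaned inward instead.

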